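# Count out brass clock pillars on the bench scale

### The job

Count out the brass clock pillars: first move the iron check weight off the scale's pan into its small felt-lined tray, then switch on and zero the empty scale by pressing the green key and then the yellow key. Next put every brass pillar from the wooden bin onto the pan, leaving all the steel ones in the bin, and then press the blue key to count and the red key to record; last of all press the green key again to switch the scale off. Press one key at a time, fully down and let it spring back, press blue and red only when no brass is left in the bin, and do not disturb the loupe, oil jar or screwdriver.

Things in the scene. Friction and masses are not known exactly. Their poses are not given: they have to be found in the camera images.
- pan (a point): centre of the flat upper face of the steel pan of the fixed grey bench scale (260 x 200 mm, 58 mm high at the pan's rim), 52 mm above the bench; x points from the scale's key panel to its pan, y along the row of four keys, which lies 138 mm from this point towards -x. Inside its rim the pan measures 160 mm (x) by 190 mm (y); the rim is 5 mm wide and 6 mm high
- bin_in (a point): centre of the inner floor, 5 mm above the bench, of an open wooden bin, fixed, outside 220 mm (x) by 260 mm (y) by 40 mm high, walls and floor 5 mm thick; axes as the bin's
- tray_in (a point): centre of the inner floor, 4 mm above the bench, of the check weight's place: a small fixed dark wooden tray lined with green felt, 82 x 82 mm outside, 74 x 74 mm inside, 10 mm high
- weight: black cast-iron hexagonal check weight, 44 mm across flats, 30 mm high, 0.35 kg, a brass dot on top; origin at its middle, z along its height; the three pairs of flats face along its own x and along x turned by 60 and 120 degrees about z. At the start it stands on the scale's pan
- brass1: brass (yellow metal) clock pillar, 56 mm long along its x: square waist 12 x 12 mm and 40 mm long, with a square foot 16 x 16 mm and 8 mm long at each end; origin at its middle; lies flat in the bin at the start. Three to five brass pillars are present; an absent one reads None
- brass2: brass (yellow metal) clock pillar, 56 mm long along its x: square waist 12 x 12 mm and 40 mm long, with a square foot 16 x 16 mm and 8 mm long at each end; origin at its middle; lies flat in the bin at the start. Three to five brass pillars are present; an absent one reads None
- brass3: brass (yellow metal) clock pillar, 56 mm long along its x: square waist 12 x 12 mm and 40 mm long, with a square foot 16 x 16 mm and 8 mm long at each end; origin at its middle; lies flat in the bin at the start. Three to five brass pillars are present; an absent one reads None
- brass4: brass (yellow metal) clock pillar, 56 mm long along its x: square waist 12 x 12 mm and 40 mm long, with a square foot 16 x 16 mm and 8 mm long at each end; origin at its middle; lies flat in the bin at the start. Three to five brass pillars are present; an absent one reads None
- brass5: brass (yellow metal) clock pillar, 56 mm long along its x: square waist 12 x 12 mm and 40 mm long, with a square foot 16 x 16 mm and 8 mm long at each end; origin at its middle; lies flat in the bin at the start. Three to five brass pillars are present; an absent one reads None
- steel1: dark grey steel clock pillar, same shape and size as the brass ones, origin at its middle; belongs in the bin
- steel2: dark grey steel clock pillar, same shape and size as the brass ones, origin at its middle; belongs in the bin
- steel3: dark grey steel clock pillar, same shape and size as the brass ones, origin at its middle; belongs in the bin
- key_green_top (a point): top centre of the green round push key (on and off), 26 mm across, on the scale's key panel, its top 56 mm above the bench when up; keys stand 46 mm apart in one row, in any order of colours; moves down with the key
- key_green (a joint): travel of the green key: 0 up, 0.006 m fully down (counted as pressed beyond 0.004), springs back; about 4 N
- key_yellow_top (a point): top centre of the yellow round push key (zero), 26 mm across, on the scale's key panel, its top 56 mm above the bench when up; keys stand 46 mm apart in one row, in any order of colours; moves down with the key
- key_yellow (a joint): travel of the yellow key: 0 up, 0.006 m fully down (counted as pressed beyond 0.004), springs back; about 4 N
- key_blue_top (a point): top centre of the blue round push key (count), 26 mm across, on the scale's key panel, its top 56 mm above the bench when up; keys stand 46 mm apart in one row, in any order of colours; moves down with the key
- key_blue (a joint): travel of the blue key: 0 up, 0.006 m fully down (counted as pressed beyond 0.004), springs back; about 4 N
- key_red_top (a point): top centre of the red round push key (record), 26 mm across, on the scale's key panel, its top 56 mm above the bench when up; keys stand 46 mm apart in one row, in any order of colours; moves down with the key
- key_red (a joint): travel of the red key: 0 up, 0.006 m fully down (counted as pressed beyond 0.004), springs back; about 4 N
- loupe: black watchmaker's loupe, 38 mm across, 30 mm high, standing on the bench; origin under its centre; not part of the job
- oil: amber oil jar with brass cap, 36 mm across, 55 mm high; origin under its centre; not part of the job
- driver: screwdriver with yellow handle, 160 mm long, lying on the bench; not part of the job
Not all that is in view belongs to the job. Leave any pink look-alike of the brass3 alone. What is shaped like the weight but purple is not meant.

How it is judged:
On the way, in this order (a step that is already met when the one before it is completed fails the run):
1. the check weight lies flat in its felt-lined tray, released (x of weight in the frame of tray_in between -0.022 and 0.022 m and y of weight in the frame of tray_in between -0.022 and 0.022 m and z of weight in the frame of tray_in between 0.01 and 0.019 m and linear speed of weight below 0.03 m/s and contact force between the fingers and weight below 0.2 N), for 0.2 s.
2. the green key is pushed fully down, the other keys up (value of joint key_green above 0.004 m and value of joint each of key_yellow, key_blue, key_red below 0.0015 m), for 0.05 s.
3. the yellow key is pushed fully down, the other keys up (value of joint key_yellow above 0.004 m and value of joint each of key_green, key_blue, key_red below 0.0015 m), for 0.05 s.
4. all brass pillars lie on the pan, released and still, and all steel pillars are in the bin (x of brass1 in the frame of pan between -0.082 and 0.082 m and y of brass1 in the frame of pan between -0.098 and 0.098 m and z of brass1 in the frame of pan between 0.003 and 0.035 m and x of brass2 in the frame of pan between -0.082 and 0.082 m and y of brass2 in the frame of pan between -0.098 and 0.098 m and z of brass2 in the frame of pan between 0.003 and 0.035 m and x of brass3 in the frame of pan between -0.082 and 0.082 m and y of brass3 in the frame of pan between -0.098 and 0.098 m and z of brass3 in the frame of pan between 0.003 and 0.035 m and x of brass4 in the frame of pan between -0.082 and 0.082 m and y of brass4 in the frame of pan between -0.098 and 0.098 m and z of brass4 in the frame of pan between 0.003 and 0.035 m and x of brass5 in the frame of pan between -0.082 and 0.082 m and y of brass5 in the frame of pan between -0.098 and 0.098 m and z of brass5 in the frame of pan between 0.003 and 0.035 m and linear speed of each of brass1, brass2, brass3, brass4, brass5 below 0.03 m/s and contact force between the fingers and brass1 below 0.2 N and contact force between the fingers and brass2 below 0.2 N and contact force between the fingers and brass3 below 0.2 N and contact force between the fingers and brass4 below 0.2 N and contact force between the fingers and brass5 below 0.2 N and x of steel1 in the frame of bin_in between -0.107 and 0.107 m and y of steel1 in the frame of bin_in between -0.127 and 0.127 m and z of steel1 in the frame of bin_in between 0 and 0.035 m and x of steel2 in the frame of bin_in between -0.107 and 0.107 m and y of steel2 in the frame of bin_in between -0.127 and 0.127 m and z of steel2 in the frame of bin_in between 0 and 0.035 m and x of steel3 in the frame of bin_in between -0.107 and 0.107 m and y of steel3 in the frame of bin_in between -0.127 and 0.127 m and z of steel3 in the frame of bin_in between 0 and 0.035 m), for 0.2 s.
5. the blue key is pushed fully down, the other keys up (value of joint key_blue above 0.004 m and value of joint each of key_green, key_yellow, key_red below 0.0015 m), for 0.05 s.
6. the red key is pushed fully down, the other keys up (value of joint key_red above 0.004 m and value of joint each of key_green, key_yellow, key_blue below 0.0015 m), for 0.05 s.
7. the green key is pushed fully down again, the other keys up (all of step 2), for 0.05 s.
At the end, for the whole second after the job is handed in: The check weight lies flat in its tray (middle within 22 mm of the tray's centre each way); every brass pillar present lies on the pan inside its rim, every steel pillar is inside the bin, all let go and at rest; all four keys are up (all of step 1 and all of step 4 and value of joint each of key_green, key_yellow, key_blue, key_red below 0.0015 m); the robot touches nothing.
It fails at once if two keys are pressed at once (value of joint each of key_yellow, key_green above 0.004 m or value of joint each of key_blue, key_green above 0.004 m or value of joint each of key_blue, key_yellow above 0.004 m or value of joint each of key_red, key_green above 0.004 m or value of joint each of key_red, key_yellow above 0.004 m or value of joint each of key_red, key_blue above 0.004 m).
It fails at once if the yellow (zero) key is pressed while the check weight or a brass pillar is on the pan (value of joint key_yellow above 0.004 m and ((x of weight in the frame of pan between -0.082 and 0.082 m and y of weight in the frame of pan between -0.098 and 0.098 m and z of weight in the frame of pan between 0.003 and 0.035 m) or (x of brass1 in the frame of pan between -0.082 and 0.082 m and y of brass1 in the frame of pan between -0.098 and 0.098 m and z of brass1 in the frame of pan between 0.003 and 0.035 m) or (x of brass2 in the frame of pan between -0.082 and 0.082 m and y of brass2 in the frame of pan between -0.098 and 0.098 m and z of brass2 in the frame of pan between 0.003 and 0.035 m) or (x of brass3 in the frame of pan between -0.082 and 0.082 m and y of brass3 in the frame of pan between -0.098 and 0.098 m and z of brass3 in the frame of pan between 0.003 and 0.035 m) or (x of brass4 in the frame of pan between -0.082 and 0.082 m and y of brass4 in the frame of pan between -0.098 and 0.098 m and z of brass4 in the frame of pan between 0.003 and 0.035 m) or (x of brass5 in the frame of pan between -0.082 and 0.082 m and y of brass5 in the frame of pan between -0.098 and 0.098 m and z of brass5 in the frame of pan between 0.003 and 0.035 m))).
It fails at once if the blue or red key is pressed while a brass pillar is still in the bin (value of joint any of key_blue, key_red above 0.004 m and ((x of brass1 in the frame of bin_in between -0.107 and 0.107 m and y of brass1 in the frame of bin_in between -0.127 and 0.127 m and z of brass1 in the frame of bin_in between 0 and 0.035 m) or (x of brass2 in the frame of bin_in between -0.107 and 0.107 m and y of brass2 in the frame of bin_in between -0.127 and 0.127 m and z of brass2 in the frame of bin_in between 0 and 0.035 m) or (x of brass3 in the frame of bin_in between -0.107 and 0.107 m and y of brass3 in the frame of bin_in between -0.127 and 0.127 m and z of brass3 in the frame of bin_in between 0 and 0.035 m) or (x of brass4 in the frame of bin_in between -0.107 and 0.107 m and y of brass4 in the frame of bin_in between -0.127 and 0.127 m and z of brass4 in the frame of bin_in between 0 and 0.035 m) or (x of brass5 in the frame of bin_in between -0.107 and 0.107 m and y of brass5 in the frame of bin_in between -0.127 and 0.127 m and z of brass5 in the frame of bin_in between 0 and 0.035 m))).
It fails at once if the loupe, oil jar or screwdriver is shoved aside by more than 4 cm (distance of any of loupe, oil, driver from where it was at the start of the episode above 0.04 m).
Of brass1, brass2, brass3, brass4, brass5 only 3 to 5 are there at a start; the rules pass over those that are not, and their reading is None.
At some moment in a run one of brass1, brass2, brass3, brass4, brass5, weight may be knocked a few centimetres aside while the robot is not near it.
Once in a run the grip may slacken for a moment while it holds something.
It also fails if it takes over 210 s, if anything falls off the work surface, if the arm or the gripper's body presses on something with over 40 N, if the wrist force passes 120 N, or if a joint passes its speed limit or range.

### The arm

A 7-joint arm with a two-finger parallel gripper is mounted at the origin on the work surface. World frame = base frame: x ahead of the robot, y to its left, z up, the work surface at z = 0. Lengths are in m, angles in rad, forces in N, time in s.
With the tool pointing down it reaches from about 0.425 to 0.825 m from the base axis. Payload 3.6 kg.
Tool frame: the origin (TCP) lies where the fingers leave the gripper's body, on its centre line; the fingertips stand 73 mm ahead of it and the grasp point (between the pads) lies 54 mm ahead of it; z points along the fingers, y is the line along which they close (so a half turn about z gives the same grasp; the last joint's range is limited). The gripper opens to 85 mm and grips with 20 to 120 N. Pads are 22 mm wide; open, the fingers measure 114 mm over their backs; the gripper's body (76 mm by 85 mm) begins 54 mm behind the grasp point. The pads swing forward as they close: fully open they stand 13 mm farther back than shut.
Start: joints at [1.173, 0.615, -0.013, 1.423, 0.008, 1.103, -0.04], TCP at [0.236, -0.606, 0.304] pointing down, gripper open.
Joint ranges: [-3.12, 3.12], [-0.3, 2.06], [-1.34, 1.32], [0.26, 2.42], [-1.36, 4.5], [0.01, 1.98], [-2.84, 2.84]. Speed limits (rad/s): [2.79, 2.79, 3.14, 3.14, 3.14, 3.14, 3.14].

### API

Orientations are given as a unit quaternion [x, y, z, w].
In Python, from station import arm, snapshot, camera_info, ticket gives the robot as it stands. Calls block until the motion is done:
- arm.movep(position, orientation): joint-space move of the TCP to a pose.
- arm.line_to(position, velocity=0.15, ori=None): straight line of the TCP; ori=None keeps the orientation; velocity is the mean speed in m/s.
- arm.move_j(angles): joint-space move.
- arm.move_gripper(opening, effort=None): opening from 0.0 (shut) to 1.0 (fully open); effort is the grip in N (None keeps the last); returns when the fingers have stopped.
- arm.pause(seconds).
- arm.ik(position, orientation): joint angles nearest the present ones, or None.
- snapshot(name): name is "scene" or "top"; returns the picture (400x640x3 uint8, blue, green, red); there is no depth.
- camera_info(name): a dict with "fx", "fy", "cx", "cy" (pixels), "R" (3x3) and "t" (3): a world point X has camera coordinates R X + t. Camera axes: x right, y down, z forward; pixel columns grow to the right and rows downward; lengths in m; the calibration is good to about 2 mm. A picture is of the moment at which its call begins. camera_info takes no time and is no camera call.
A pose or a line that the arm cannot do raises arm.MotionError and nothing moves.
- ticket.finish_job(): hands the job in; it is judged then, once.
Readings, each from a call of its own:
- arm.read_time(): time.
- arm.read_joint_positions(): joint angles.
- arm.read_dq(): joint speeds.
- arm.read_effort(): joint torques, N m.
- arm.read_tool_pos(): TCP position.
- arm.read_eef_rot(): TCP orientation.
- arm.read_ft_force(): force on the tool from outside, world axes, zero at the start.
- arm.read_wrist_torque(): the same for the moment, N m.
- arm.read_opening(): opening from 0.0 (shut) to 1.0 (fully open).
- arm.read_finger_force(): force on a finger pad.
Only numpy, scipy, OpenCV 4.12 (cv2) and the standard library are available. Lean on these libraries where they do the work, as an engineer would, in place of code of your own. Each camera call takes 0.05 s, during which the arm holds its last target. There are 200 camera calls.

## Working session

There is one attempt and no reset: what is moved stays moved. The work goes in short steps, each a Python script; the robot and the scene stay as the last script left them, time stands still between calls to the robot, and variables do not carry over. Pictures are saved under pics/ and viewed, at most 14 in all, crops included, and the job is handed in when it is done.

```bash
ls; mkdir -p pics; python3 - <<'E'
from station import arm, snapshot, camera_info
import cv2, numpy as np
for n in("scene","top"):
    cv2.imwrite(f"pics/{n}0.png",snapshot(n)); c=camera_info(n); print(n,{k:np.round(v,4).tolist() for k,v in c.items() if k!='name'})
print(arm.read_time(),arm.read_tool_pos(),arm.read_eef_rot(),arm.read_opening())
E
```

```text
pics
scene {'fx': 419.8008, 'fy': 419.8008, 'cx': 323.0281, 'cy': 206.3687, 'R': [[-0.3464, 0.938, -0.0142], [0.6855, 0.2428, -0.6864], [-0.6404, -0.2475, -0.7271]], 't': [0.1696, -0.3854, 1.3878]}
top {'fx': 410.712, 'fy': 410.712, 'cx': 314.9331, 'cy': 206.8148, 'R': [[0.0084, -0.9997, 0.0227], [-0.9937, -0.0108, -0.1117], [0.1119, -0.0217, -0.9935]], 't': [0.0253, 0.6031, 0.9317]}
0.1 [ 0.23596625 -0.60510545  0.30285012] [ 9.82765787e-01  1.84851461e-01 -2.18050877e-04 -1.13914110e-03] 0.9976264866407599
```

View pics/scene0.png

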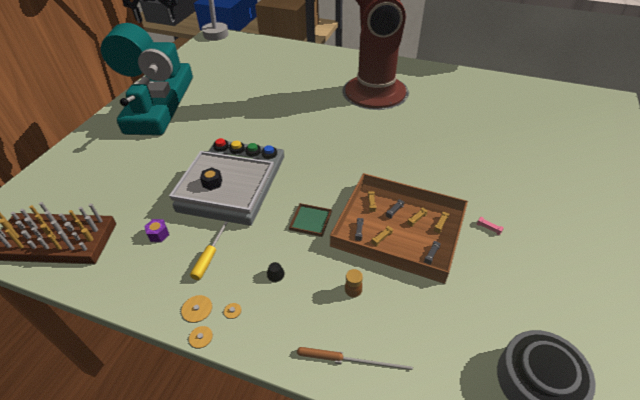

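View pics/top0.png

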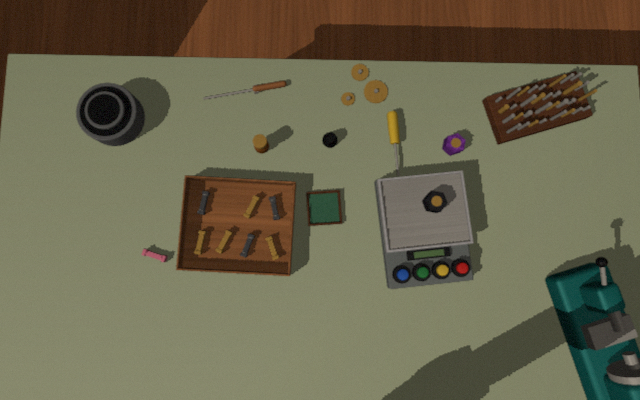

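```bash
cat > crop.py <<'E'
import cv2
def crop(src,dst,u0,v0,u1,v1,k):
    """enlarged crop with ticks every 10 source pixels"""
    im=cv2.resize(src[v0:v1,u0:u1],None,fx=k,fy=k,interpolation=cv2.INTER_CUBIC)
    for u in range(u0-u0%-10,u1,10):
        cv2.line(im,((u-u0)*k,0),((u-u0)*k,6),(255,255,255),1)
        if u%20==0: cv2.putText(im,str(u),((u-u0)*k-10,18),0,.4,(255,255,255),1)
    for v in range(v0-v0%-10,v1,10):
        cv2.line(im,(0,(v-v0)*k),(6,(v-v0)*k),(255,255,255),1)
        if v%20==0: cv2.putText(im,str(v),(8,(v-v0)*k+4),0,.4,(255,255,255),1)
    cv2.imwrite(dst,im)
E
python3 - <<'E'
import cv2
from crop import crop
t=cv2.imread("pics/top0.png"); s=cv2.imread("pics/scene0.png")
crop(t,"pics/tb.png",170,170,304,280,5)
crop(t,"pics/ts.png",300,165,480,295,4)
crop(s,"pics/sb.png",325,170,475,280,5)
crop(s,"pics/ss.png",165,130,340,245,4)
E
```

```text
(no output)
```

View pics/tb.png

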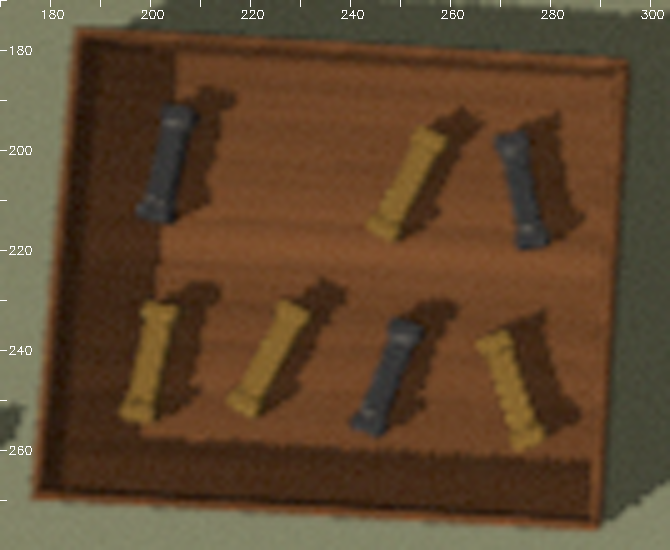

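View pics/ts.png

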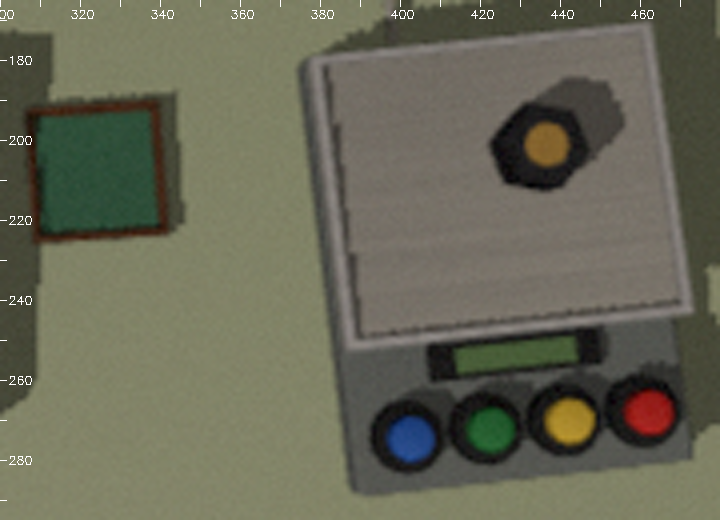

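View pics/sb.png

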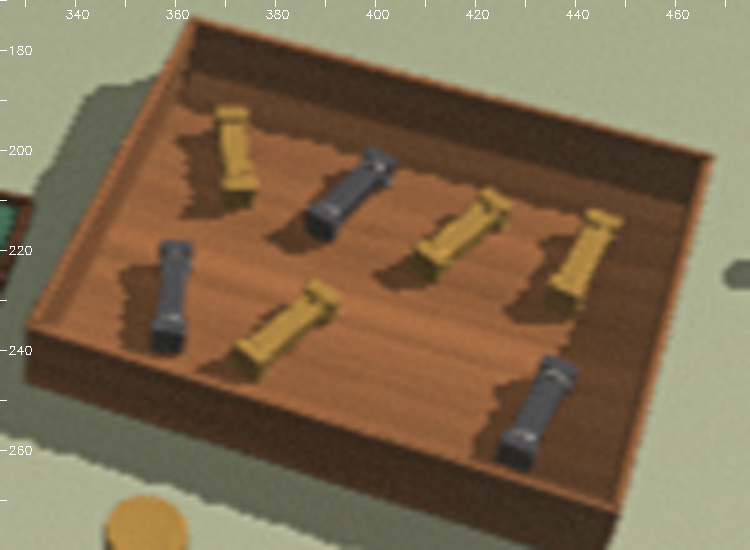

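View pics/ss.png

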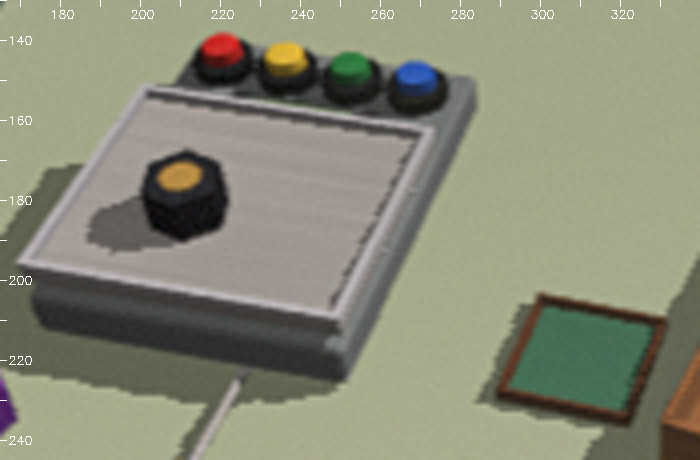

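The top view shows the weight, with its dot at (437,201). The keys run blue (402,274), green (423,272), yellow (442,270), red (462,268). The tray is at (325,208). Four brass pillars lie at (199,242), (224,242), (272,248) and (252,207), with steel at (203,202), (274,208) and (248,245).

Look-alikes, with their pixels in the top view:
- **Purple hex:** (454,145), rejected.
- **Pink pillar:** (155,256), outside the bin, rejected.
- **Steel pillars:** these stay in the bin.

The close crops confirm the choice. Next I triangulate.

```bash
cat > geo.py <<'E'
import numpy as np, cv2
from station import camera_info
C={n:camera_info(n) for n in("top","scene")}
def P(n):
    c=C[n]; K=np.array([[c["fx"],0,c["cx"]],[0,c["fy"],c["cy"]],[0,0,1]]); return K@np.c_[np.array(c["R"]),np.array(c["t"])]
def tri(a,b):
    X=cv2.triangulatePoints(P("top"),P("scene"),np.float64(a).reshape(2,1),np.float64(b).reshape(2,1)); return (X[:3]/X[3]).ravel()
def at(n,uv,z):
    """world point on the plane of height z seen at pixel uv"""
    M=P(n); H=np.c_[M[:,0],M[:,1],M[:,2]*z+M[:,3]]; q=np.linalg.solve(H,[uv[0],uv[1],1]); return q[:2]/q[2]
E
python3 - <<'E'
from geo import *
np.set_printoptions(precision=4,suppress=True)
pts={'dot':((436.8,201),(209.5,174.5)),'blue':((402.5,274.5),(268.5,148.3)),'green':((422.7,272),(252,146)),'yellow':((442.5,270),(236,143.5)),'red':((462,268),(220.5,141)),
'pan-+':((388,251),(273.5,162)),'pan--':((472.5,242),(201,152)),'pan++':((378.5,180),(249,209.5)),'pan+-':((462,172),(170,195)),
't++':((307,192.5),(322,235.5)),'t+-':((339.5,190),(290,229)),'t--':((342.5,222.5),(299.5,203.5)),'t-+':((309.5,225.5),(331,209.5)),
'b++':((185.5,176),(448,272)),'b+-':((295.5,182.5),(331,235)),'b--':((290,275),(364,174)),'b-+':((177,269.5),(467,201)),
'A':((199.3,242),(441.5,221)),'B':((224,241.8),(417.5,216)),'C':((272,248.2),(372.3,200.5)),'D':((252,207),(382.5,235))}
for k,(a,b) in pts.items():
    X=tri(a,b); e=(P("top")@np.r_[X,1]); print(k,X,'err',np.round(e[:2]/e[2]-a,1),at("top",a,X[2]), at("scene",b,X[2]))
for k,(a,b) in {'A':((201.5,231),(197,253.5)),'B':((229,231.5),(219,252)),'C':((268.5,237.5),(275,259)),'D':((256.5,197),(247,217))}.items():
    p,q=at("top",a,.021),at("top",b,.021); print(k,(p+q)/2,np.linalg.norm(p-q),np.degrees(np.arctan2(*(p-q)[::-1])))
E
```

```text
dot [ 0.6137 -0.2425  0.0765] err [-0.5  0.3] [ 0.6143 -0.2438] [ 0.6136 -0.2411]
blue [ 0.4477 -0.1689  0.0491] err [-0.3  0.1] [ 0.448  -0.1696] [ 0.4476 -0.1681]
green [ 0.4535 -0.2149  0.0492] err [-0.5  0.2] [ 0.4539 -0.2161] [ 0.4533 -0.2138]
yellow [ 0.4583 -0.2604  0.0494] err [-0.5  0.2] [ 0.4588 -0.2617] [ 0.4581 -0.259 ]
red [ 0.463  -0.3051  0.0499] err [-0.6  0.3] [ 0.4637 -0.3066] [ 0.4629 -0.3034]
pan-+ [ 0.4997 -0.1326  0.0546] err [-1.5  0.6] [ 0.5009 -0.1359] [ 0.4991 -0.1291]
pan-- [ 0.5221 -0.3301  0.0511] err [-1.   0.5] [ 0.5232 -0.3325] [ 0.522  -0.3274]
pan++ [ 0.6648 -0.115   0.0517] err [-0.5  0.2] [ 0.6653 -0.1162] [ 0.6646 -0.1137]
pan+- [ 0.686  -0.3116  0.0528] err [-0.5  0.2] [ 0.6866 -0.3126] [ 0.686  -0.3103]
t++ [ 0.6411  0.0517 -0.0004] err [-0.7  0.2] [0.6416 0.05  ] [0.6406 0.0532]
t+- [ 0.6478 -0.0267 -0.0006] err [-1.1  0.4] [ 0.6488 -0.0295] [ 0.6472 -0.024 ]
t-- [ 0.5681 -0.0345  0.0041] err [-0.8  0.3] [ 0.5688 -0.0365] [ 0.5677 -0.0326]
t-+ [0.5603 0.0449 0.003 ] err [-0.7  0.2] [0.5608 0.0432] [0.5598 0.0465]
b++ [0.672  0.3365 0.0353] err [-0.3  0.1] [0.6722 0.3358] [0.6717 0.3371]
b+- [0.6594 0.0796 0.0338] err [-0.9  0.3] [0.6601 0.0775] [0.6588 0.0816]
b-- [0.4433 0.0903 0.0321] err [-1.3  0.3] [0.4441 0.0873] [0.4423 0.0931]
b-+ [0.4546 0.3472 0.0335] err [-0.4  0.1] [0.4548 0.3462] [0.4541 0.3481]
A [0.5185 0.3029 0.0142] err [-0.  0.] [0.5185 0.3029] [0.5185 0.3029]
B [0.5193 0.2465 0.0113] err [-0.5  0.1] [0.5196 0.2454] [0.5189 0.2475]
C [0.5052 0.1328 0.0108] err [-0.5  0.1] [0.5055 0.1317] [0.5048 0.1338]
D [0.6028 0.1833 0.0111] err [-0.8  0.2] [0.6033 0.1814] [0.6022 0.185 ]
A [0.5179 0.3012] 0.053279087731505574 -9.067159519170291
B [0.5195 0.2435] 0.05283516495204782 -24.333495056766488
C [0.5053 0.1315] 0.05266638946223362 17.96014480534167
D [0.6023 0.1807] 0.052467705912914754 -23.885471653428414
```

```bash
cat > rob.py <<'E'
import numpy as np
from station import arm, snapshot
from geo import at
PAN=np.array([.5935,-.2235]); PYAW=np.radians(6.7); TRAY=np.array([.604,.0075]); SAFE=.24
def q(yaw): return [np.cos(yaw/2),np.sin(yaw/2),0,0]
def pan(x,y):
    c,s=np.cos(PYAW),np.sin(PYAW); return PAN+[c*x-s*y,s*x+c*y]
def above(xy,yaw,z=SAFE):
    p=arm.read_tool_pos()
    if p[2]<SAFE-.02: arm.line_to([p[0],p[1],SAFE],.2)
    arm.movep([*xy,max(z,SAFE)],q(yaw))
def press(xy,name):
    """force-guarded push: stop when the key has bottomed"""
    arm.move_gripper(0.0); above(xy,PYAW); arm.line_to([*xy,.142],.2); f0=arm.read_ft_force()[2]; z0=None
    for z in np.arange(.134,.1185,-.001):
        arm.line_to([*xy,z],.03); f=arm.read_ft_force()[2]-f0
        if z0 is None and abs(f)>1.5: z0=z
        if abs(f)>9 or (z0 is not None and z0-z>.0095): break
    arm.pause(.15); print(name,"contact",z0,"end",round(arm.read_tool_pos()[2],4),"F",round(f,1),"t",round(arm.read_time(),1))
    arm.line_to([*xy,.15],.1); arm.pause(.2)
E
python3 - <<'E'
import cv2
from geo import *
from rob import arm,q
from scipy.optimize import minimize
def prism(n,x,y,a,z0=.052,z1=.082):
    k=np.arange(6)*np.pi/3+np.pi/6+a; r=.022/np.cos(np.pi/6)
    X=np.vstack([np.c_[x+r*np.cos(k),y+r*np.sin(k),0*k+z,0*k+1] for z in(z0,z1)]); u=X@P(n).T
    return cv2.convexHull((u[:,:2]/u[:,2:]*8).astype(np.int32))
M={}
for n,(u,v) in {"top":(435,201),"scene":(210,180)}.items():
    im=cv2.imread(f"pics/{n}0.png"); m=np.zeros(im.shape[:2],np.uint8); s=np.s_[v-16:v+17,u-16:u+17]
    m[s]=(im[s].max(2)<55)*255
    c=max(cv2.findContours(m,0,1)[0],key=cv2.contourArea); m[:]=0; cv2.drawContours(m,[cv2.convexHull(c)],-1,1,-1)
    M[n]=cv2.resize(m,None,fx=8,fy=8,interpolation=0); print(n,m.sum())
for names in (["top"],["scene"],["top","scene"]):
    best=[]
    def cost(p):
        c=0
        for n in names:
            g=cv2.fillPoly(np.zeros_like(M[n]),[prism(n,p[0]/100,p[1]/100,p[2])],1); c+=1-(g&M[n]).sum()/(g|M[n]).sum()
        return c
    for a in np.radians([0,15,30,45]):
        r=minimize(cost,[61.4,-24.3,a],method="Nelder-Mead",options=dict(initial_simplex=[[61.4,-24.3,a],[61.9,-24.3,a],[61.4,-23.8,a],[61.4,-24.3,a+.2]],maxiter=80)); best.append((r.fun,*r.x[:2],np.degrees(r.x[2])%60))
    print(names,np.round(min(best),3))
for xy in [(.614,-.242),(.604,.0075),(.45,-.17),(.46,-.305),(.518,.301)]:
    for y in(-1,-.5,0,.5,1):
        j=arm.ik([*xy,.1],q(y)); print(xy,y,None if j is None else np.round(j,2)[[0,6]],end=';')
    print()
E
```

```text
top 421
scene 378
['top'] [ 4.8000e-02  6.1345e+01 -2.4227e+01  5.0729e+01]
['scene'] [  0.078  61.82  -23.605  56.248]
['top', 'scene'] [  0.264  61.348 -24.139  51.692]
(0.614, -0.242) -1 [ 0.17 -1.93];(0.614, -0.242) -0.5 [ 0.25 -1.56];(0.614, -0.242) 0 [ 0.3  -1.16];(0.614, -0.242) 0.5 [ 0.36 -0.76];(0.614, -0.242) 1 [ 0.42 -0.35];
(0.604, 0.0075) -1 [-0.23 -2.28];(0.604, 0.0075) -0.5 [-0.16 -1.91];(0.604, 0.0075) 0 [-0.09 -1.54];(0.604, 0.0075) 0.5 [-0.01 -1.19];(0.604, 0.0075) 1 [ 0.06 -0.81];
(0.45, -0.17) -1 [ 0.16 -1.86];(0.45, -0.17) -0.5 [ 0.24 -1.56];(0.45, -0.17) 0 [ 0.29 -1.2 ];(0.45, -0.17) 0.5 [ 0.35 -0.84];(0.45, -0.17) 1 [ 0.4  -0.47];
(0.46, -0.305) -1 [ 0.38 -1.69];(0.46, -0.305) -0.5 [ 0.45 -1.32];(0.46, -0.305) 0 [ 0.51 -0.95];(0.46, -0.305) 0.5 [ 0.56 -0.56];(0.46, -0.305) 1 [ 0.62 -0.18];
(0.518, 0.301) -1 [-0.75 -2.79];(0.518, 0.301) -0.5 [-0.68 -2.41];(0.518, 0.301) 0 [-0.59 -2.07];(0.518, 0.301) 0.5 [-0.51 -1.74];(0.518, 0.301) 1 [-0.41 -1.41];
```

```bash
python3 - <<'E'
from rob import *
import cv2
W=np.array([.6137,-.2415]); yw=np.radians(21)
arm.move_gripper(1.0); above(W,yw)
f0=arm.read_ft_force(); arm.line_to([*W,.133],.12)
arm.move_gripper(0.0,60); print("op",arm.read_opening(),arm.read_finger_force(),arm.read_ft_force()-f0)
arm.line_to([*W,.22],.1); arm.pause(.3); print("op",arm.read_opening(),arm.read_finger_force(),arm.read_ft_force()-f0,arm.read_time())
p=arm.read_tool_pos(); print(p)
arm.line_to([*TRAY,.22],.2); print("op",arm.read_opening(),arm.read_finger_force(),arm.read_time())
cv2.imwrite("pics/h.png",np.hstack([snapshot("scene")[120:280,160:480],snapshot("top")[120:280,230:500]]))
E
```

```text
op 0.5037443141319604 63.66542100906372 [0.15414926 0.11035124 3.9104078 ]
op 0.5026509035742115 62.85343408584595 [-1.03418338  0.57611056 -3.62932758] 5.05
[ 0.61356714 -0.24145374  0.2194863 ]
op 0.49961844073331163 68.16942930221558 6.45
```

```bash
python3 - <<'E'
from rob import *
import cv2
arm.line_to([*TRAY,.096],.15); f0=arm.read_ft_force()[2]
for z in np.arange(.094,.0815,-.001):
    arm.line_to([*TRAY,z],.04); f=arm.read_ft_force()[2]-f0
    if f>2.5: break
print("z",z,f,"op",arm.read_opening())
arm.move_gripper(.68); arm.pause(.2); arm.line_to([*TRAY,.2],.2); 
above(pan(-.138,0),PYAW); print(arm.read_time())
cv2.imwrite("pics/s1.png",snapshot("scene"))
t=snapshot("top"); cv2.imwrite("pics/t1.png",t)
from crop import crop
crop(t,"pics/t1c.png",170,165,340,285,4)
E
```

```text
z 0.08499999999999999 7.403111928001518 op 0.5003412574507347
12.7083
```

View pics/t1c.png

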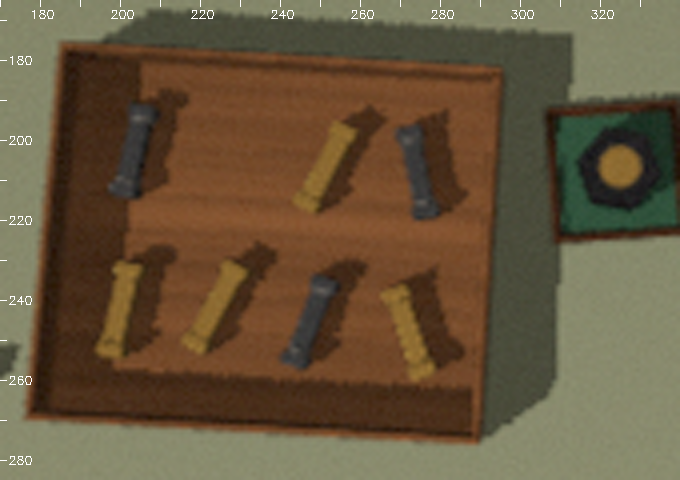

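The check weight sits flat in the tray, with its dot at (325,206), and the pillars are unchanged. The contact height agrees with the text's heights. Next are the green and yellow keys.

```bash
cat >> rob.py <<'E'
KEY={n:at("top",uv,.056)+[0,.001] for n,uv in dict(blue=(402.5,274.5),green=(422.7,272),yellow=(442.5,270),red=(462,268)).items()}
E
python3 - <<'E'
from rob import *
print(KEY); press(KEY["green"],"green"); press(KEY["yellow"],"yellow")
E
```

```text
{'blue': array([ 0.44830197, -0.16698842]), 'green': array([ 0.45423548, -0.21312045]), 'yellow': array([ 0.45905944, -0.25847246]), 'red': array([ 0.463894  , -0.30328456])}
green contact 0.128 end 0.1225 F 15.7 t 18.1
yellow contact 0.134 end 0.1241 F 3.0 t 23.6
```

```bash
sed -i 's/ or (z0 is not None and z0-z>.0095)//; s/np.arange(.134,.1185/np.arange(.134,.1205/' rob.py
cat >> rob.py <<'E'
def carry(src,yaw,dst,op=.38):
    """waist grasp of a pillar in the bin, then set it down on the pan"""
    arm.move_gripper(op); above(src,yaw); arm.line_to([*src,.12],.25); arm.line_to([*src,.0805],.1)
    arm.move_gripper(0.0,50); a=arm.read_opening(); arm.line_to([*src,.19],.2); b=arm.read_opening()
    print("grip",round(a,3),"lifted",round(b,3),round(arm.read_finger_force(),1),end=" ")
    if b<.06: print("MISSED"); return False
    arm.movep([*dst,.20],q(PYAW)); print("at pan",round(arm.read_opening(),3),end=" ")
    arm.line_to([*dst,.137],.2); f0=arm.read_ft_force()[2]
    for z in np.arange(.134,.1255,-.001):
        arm.line_to([*dst,z],.04); f=arm.read_ft_force()[2]-f0
        if f>3: break
    print("set z",round(z,4),"F",round(f,1),"t",round(arm.read_time(),1))
    arm.move_gripper(op); arm.pause(.1); arm.line_to([*dst,SAFE],.3); return True
E
python3 - <<'E'
from rob import *
press(KEY["yellow"],"yellow")
carry(np.array([.6023,.1820]),np.radians(-23.9),pan(.04,.045))
above(pan(-.138,0),PYAW)
import cv2
from crop import crop
t=snapshot("top"); cv2.imwrite("pics/t2.png",t); crop(t,"pics/t2c.png",170,165,480,295,2)
E
```

```text
yellow contact 0.128 end 0.1225 F 13.3 t 29.7
grip 0.123 lifted 0.119 51.6 at pan 0.12 set z 0.128 F 4.9 t 38.8
```

View pics/t2c.png

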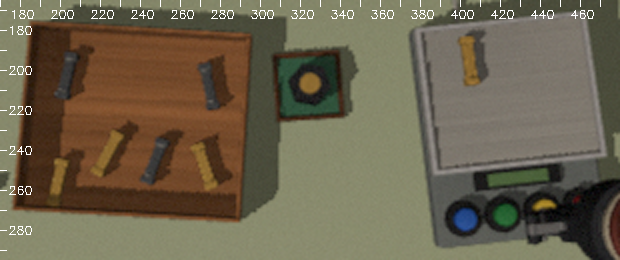

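Brass D lies on the pan at (404,196). Brass A has been knocked towards the bin's lower wall, to about (198,254). I'll move B and C first, then look again at A.

```bash
python3 - <<'E'
from rob import *
carry(np.array([.5053,.1328]),np.radians(18),pan(-.04,.045))
carry(np.array([.5195,.2447]),np.radians(-24.3),pan(.04,-.045))
above(pan(-.138,0),PYAW)
import cv2
from crop import crop
t=snapshot("top"); s=snapshot("scene"); cv2.imwrite("pics/t3.png",t); cv2.imwrite("pics/s3.png",s)
crop(t,"pics/a.png",175,220,225,280,7); crop(s,"pics/b.png",425,180,475,240,7); crop(t,"pics/c.png",375,165,480,295,3)
a,b,c=[cv2.imread(f"pics/{n}.png") for n in"abc"]
o=np.zeros((420,700,3),np.uint8); o[:,:350]=a; o[:,350:]=b; cv2.imwrite("pics/ab.png",o)
E
```

```text
grip 0.123 lifted 0.12 50.9 at pan 0.119 set z 0.128 F 5.2 t 47.8
grip 0.12 lifted 0.123 51.3 at pan 0.12 set z 0.128 F 4.2 t 56.9
```

View pics/ab.png

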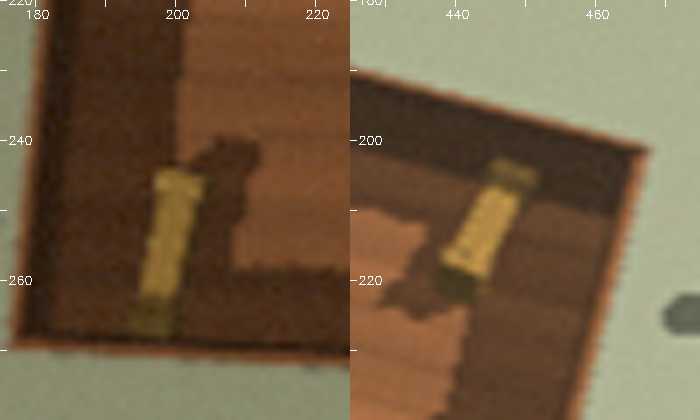

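View pics/c.png

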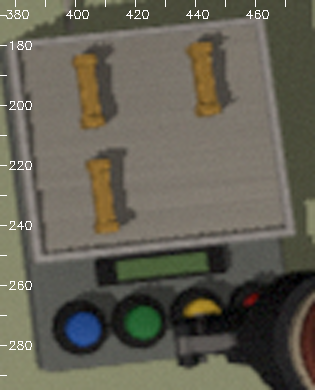

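Three brass pillars are on the pan at (405,191), (443,187) and (409,221). Brass A spans (200.7,245.3) to (197.2,267.3) in the top view.

```bash
python3 - <<'E'
from rob import *
a,b=at("top",(200.7,245.3),.021),at("top",(197.2,267.3),.021); d=a-b; print((a+b)/2,np.linalg.norm(d),np.degrees(np.arctan2(d[1],d[0])))
ok=carry((a+b)/2+[0,.001],np.arctan2(d[1],d[0]),pan(-.04,-.045))
arm.move_gripper(0.0); p=arm.read_tool_pos(); arm.movep([.45,-.47,.28],q(PYAW))
import cv2
from crop import crop
t=snapshot("top"); s=snapshot("scene"); cv2.imwrite("pics/t4.png",t); cv2.imwrite("pics/s4.png",s)
crop(t,"pics/t4c.png",140,165,480,295,2); crop(s,"pics/s4c.png",140,120,480,285,2)
E
```

```text
[0.48518218 0.30059555] 0.05139413248614804 -6.8105192281414535
grip 0.124 lifted 0.119 51.1 at pan 0.121 set z 0.127 F 9.6 t 67.6
```

View pics/t4c.png

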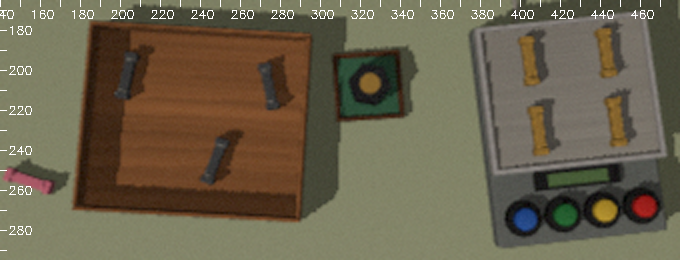

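All four brass pillars lie on the pan, the three steel ones are in the bin, and the weight is in its tray. Now I press blue, red and green.

```bash
python3 - <<'E'
from rob import *
for k in("blue","red","green"): press(KEY[k],k)
arm.movep([.45,-.47,.28],q(PYAW))
import cv2
from crop import crop
t=snapshot("top"); crop(t,"pics/t5c.png",140,165,480,295,2); print(cv2.absdiff(t,cv2.imread("pics/t4.png"))[100:300,140:480].max(2).__gt__(40).sum())
E
```

```text
blue contact 0.128 end 0.1224 F 16.0 t 75.8
red contact 0.132 end 0.1225 F 14.6 t 82.4
green contact 0.128 end 0.1225 F 15.4 t 88.7
0
```

View pics/t5c.png

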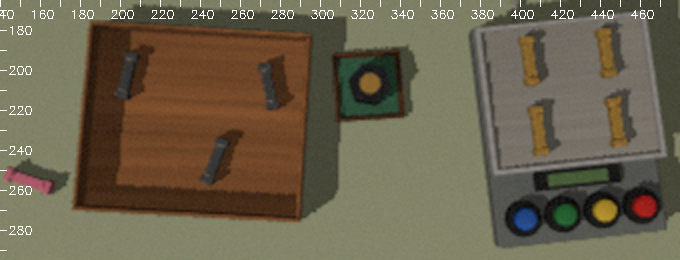

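Nothing has changed since the last picture: the pillars are on the pan, the weight is in its tray and the keys are up. I'm handing the job in.

```bash
python3 -c "
from station import ticket
print(ticket.finish_job())"
```

```text
the job is handed in; nothing more can be done
None
```

I handed the job in at about 89 s on the robot's clock, without a verdict returned: the check weight is in its tray, all four brass pillars are on the pan, the three steel ones are still in the bin, and the keys were pressed green, yellow, blue, red, green, with yellow pressed twice because the first push may have been short.

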